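# Hang the pipette in the empty cradle of the carousel

### The arm

A 6-joint arm with a two-finger parallel gripper is mounted at the origin on the work surface. World frame = base frame: x ahead of the robot, y to its left, z up, the work surface at z = 0. Lengths are in m, angles in rad, forces in N, time in s.
With the tool pointing down it reaches from about 0.3 to 0.875 m from the base axis. Payload 4.2 kg.
Tool frame: the origin (TCP) lies at the very end of the fingers, on their centre line; the grasp point (between the pads) lies 19 mm behind it; z points along the fingers, y is the line along which they close (so a half turn about z gives the same grasp; the last joint's range is limited). The gripper opens to 85 mm and grips with 20 to 120 N. Pads are 22 mm wide; open, the fingers measure 114 mm over their backs; the gripper's body (76 mm by 85 mm) begins 54 mm behind the grasp point. The pads swing forward as they close: fully open they stand 13 mm farther back than shut.
Start: joints at [-1.174, 0.32, 1.565, -0, 1.257, -0.02], TCP at [0.233, -0.526, 0.231] pointing down, gripper open.
Joint ranges: [-3.11, 3.11], [-0.84, 2.01], [0.21, 2.61], [-1.34, 4.49], [0.05, 2.63], [-2.56, 2.56]. Speed limits (rad/s): [2.57, 2.57, 3.14, 3.14, 3.14, 3.14].

### API

Orientations are given as a 3x3 rotation matrix whose columns are the frame's x, y, z axes.
In Python, from station import readout, viewer, robot gives the robot as it stands. The module is installed in compiled form; this text tells all that it offers.
- The arm moves only by the tool step_arm, never from a script. Its argument "rows" is a list of rows, each a list of 7 numbers: the turn, a rotation vector about the tool's x, y, z in rad, then the shift along the tool's x, y, z in m, then the closure, from -1 (fully open) to 1 (shut). In form: [[rx, ry, rz, x, y, z, claw], ...]. A call has 1 to 5 rows; each row shifts and turns the commanded pose from where the row before left it, along the tool's axes as they then stand; what a row does not reach is not made up. A row lasts 1/12 s, in which the tool goes at most 41.7 mm and 7.16 degrees, less where a joint would pass 70% of its speed; a pose out of reach is approached as far as the arm can. A call is refused whole if a number of a shift passes 0.0417 or a number of a turn 0.125, either way. A call with a gripper value outside its range is refused whole. The fingers move at their own pace and stop on an object; the grip force is fixed at half the most. Time passes only in rows, so rows that do not move let the fingers close. It gives the time, the measured TCP pose, the force, the opening and the grip force at its end, in the units of the state.
- readout.sense(): the state, without advancing time (a new reading comes with each control period).
- viewer.snapshot(name): name is "side" or "top"; returns the picture (420x560x3 uint8, red, green, blue); there is no depth.
- viewer.camera_model(name): a dict with "fovy" (degrees; the focal length in pixels is half the picture's height over the tangent of half this angle, whatever the lens; pixels are square), "cx", "cy" (the principal point, pixels), "extrinsics" (4x4, takes a point from world to camera coordinates). Camera axes: x right, y up, looking along -z (the intrinsics and any distortion apply to the point x, -y, -z); pixel columns grow to the right and rows downward; lengths in m; the calibration is good to about 2 mm. A picture is of the moment at which its call begins. camera_model takes no time and is no camera call.
- robot.hand_in(): hands the job in; it is judged then, once.
The state is a dict: "time": time; "qpos": joint angles; "dq": joint speeds; "joint_efforts": joint torques, N m; "position": TCP position; "tool_rot": TCP orientation; "force": force on the tool from outside, world axes, zero at the start; "wrist_torque": the same for the moment, N m; "gripper_width": finger opening in m; "gripper_force": force on a finger pad.
Only numpy, scipy, OpenCV 4.12 (cv2) and the standard library are available. Lean on these libraries where they do the work, as an engineer would, in place of code of your own. Each camera call takes 0.05 s, during which the arm holds its last target. There are 200 camera calls.

### The job

Put the pipette that is parked in the metal bench block away on the pipette carousel: turn the carousel until its one empty cradle faces your side of the bench, push the pipette upright between the cradle's sprung jaws until it is in against the back, press it down until its collar sits fully home on the pads, and let go. It is a calibrated instrument and the cradles' height is set differently each day, so feel for the seat: press gently, never jam it against the carousel or let it drop, and leave everything else on the bench where it is.

Things in the scene. Friction and masses are not known exactly. Their poses are not given: they have to be found in the camera images.
- stand: Pipette carousel, fixed: grey foot 190 mm across, origin at its centre on the bench, on the turning axis, x away from the robot. Its rod carries a white head with six branches 60 degrees apart, each ending in a cradle 105 mm from the axis, open outward. Five hold pipettes (tops 84 mm above the seats, hooks out to 152 mm from the axis); one is empty. The head height varies and is not measured.
- knob (a point): centre of the ribbed black knob on top of the carousel's rod, 38 mm across, 34 mm tall (296 to 330 mm above the bench), on the turning axis; it turns with the branches. Turning takes 0.3 N m; the carousel stays where it is left and has no end stop.
- rotor (a joint): turn of the carousel, rad, counter-clockwise seen from above; at 0 (and at 2 pi) the empty cradle opens straight to the robot's side (world -x)
- cradle_foot (a point): point at bench height below the centre of the empty cradle, 105 mm from the axis; turns with it; its -x axis points the way the cradle opens. The seat (tops of two black pads, 30 mm apart, left and right of centre) is 170 to 205 mm above it, to be found by feel or camera; the cradle reaches 15 mm below the seat. A flat back is 11 mm inward of centre. Each pad yields 2.5 N/mm, up to 2.8 mm.
- cradle_mouth (a point): point at bench height below the middle between the empty cradle's two white sprung jaws (round 6 mm noses, 13 mm apart when free), 9 mm outward of cradle_foot. They spread to let the 22 mm lower handle through with some 5 to 10 N, then hold it against the back. Slid down between them the pipette drags up to 5 N, fairly steadily, and it need not sink home by its own weight.
- block: plain aluminium block, 75 x 75 mm, 80 mm high, fixed; origin at the centre of its underside. A 17 mm bore runs down its middle; the pipette stands in it, its sleeve resting on the block's top, so it must be lifted 75 mm to come out.
- pipette_grip (a point): point on the pipette's axis half-way up its grip part (34 mm in x by 26 mm in y, 56 mm tall), 184 mm above the tip end; z up along the axis. The pipette stands upright, 0.12 kg, 234 mm long: a 16 mm plunger button tops it 50 mm above this point; a finger hook sticks out along +x to 47 mm from the axis, 9 to 26 mm above this point. Take it across y.
- pipette_collar (a point): point on the pipette's axis at the underside of its collar (38 mm across, 6 mm thick), 34 mm below pipette_grip: this face must come to rest on the cradle's pads. Below it the round lower handle, 22 mm thick, runs 75 mm down; then the tip cone, 12 mm thick, 75 mm more.
- reagent: white reagent bottle with red cap, 72 mm across, 165 mm high; origin at the centre of its underside; leave alone
- amber: small amber glass bottle, 48 mm across, 85 mm high; origin at the centre of its underside; leave alone
- beaker: small glass beaker, 54 mm across, 70 mm high; origin at the centre of its underside; leave alone
- jar: clear jar with white lid, 68 mm across, 75 mm high; origin at the centre of its underside; leave alone
- steel_cup: steel sample cup, 76 mm across, 70 mm high; origin at the centre of its underside; leave alone
- tipbox: blue tip box with clear lid, 82 x 120 mm, 61 mm high; origin at the centre of its underside; leave alone
- tuberack: white tube rack, 60 x 130 mm, 40 mm high; origin at the centre of its underside; leave alone
Not all that is in view belongs to the job. What is shaped like the part that bears pipette_grip but orange or purple is not meant.

How it is judged:
By the outcome, as a careful person would: the job done as asked, in the order asked, and still so for the second after the job is handed in, with the robot touching nothing.
It also fails if it takes over 72 s, if anything falls off the work surface, if the arm or the gripper's body presses on something with over 40 N, if the wrist force passes 120 N, or if a joint passes its speed limit or range.

## Working session

There is one attempt and no reset: what is moved stays moved. The work goes in short steps, Python scripts to look and compute and a tool call to move; the robot and the scene stay as the last step left them, time stands still between calls to the robot, and variables do not carry over. Pictures are saved under pics/ and viewed, at most 10 in all, crops included, and the job is handed in when it is done.

Besides the shell and the picture viewer there is one more tool, called after "Call:" by a JSON object that holds its "op" and its "data", one argument or row to a line. step_arm: Moves the arm, as the interface text tells. Its arguments: {"type":"object","properties":{"rows":{"type":"array","items":{"type":"array","items":{"type":"number"}}}},"required":["rows"]}

```bash
mkdir -p pics
python3 - <<'E'
from station import readout, viewer, robot
import cv2, numpy as np
for n in ("side","top"):
    im=viewer.snapshot(n); cv2.imwrite(f"pics/{n}0.png",im[:,:,::-1]); m=viewer.camera_model(n)
    print(n,{k:(np.round(v,4).tolist() if k=="extrinsics" else v) for k,v in m.items()})
s=readout.sense(); print(s["position"],s["tool_rot"],s["force"],s["gripper_width"])
E
```

```text
side {'fovy': 52.846864551816196, 'cx': 281.33260117703145, 'cy': 202.52337269502553, 'extrinsics': [[0.9423, -0.3347, 0.0094, -0.5402], [0.2254, 0.6548, 0.7214, -0.2953], [-0.2476, -0.6776, 0.6925, -1.3854], [0.0, 0.0, 0.0, 1.0]]}
top {'fovy': 49.87082995009602, 'cx': 279.1485641249496, 'cy': 217.39959612453413, 'extrinsics': [[0.0206, -0.9995, 0.0258, -0.0265], [0.9948, 0.0231, 0.099, -0.5848], [-0.0995, 0.0236, 0.9948, -1.551], [0.0, 0.0, 0.0, 1.0]]}
[ 0.23261014 -0.52537291  0.23056848] [[ 9.14410752e-01  4.04787092e-01 -6.21898114e-04]
 [ 4.04787568e-01 -9.14409547e-01  1.48474721e-03]
 [ 3.23369330e-05 -1.60940544e-03 -9.99998704e-01]] [-0.16083524  0.60079994  0.02255886] 0.08528883958024706
```

View pics/side0.png

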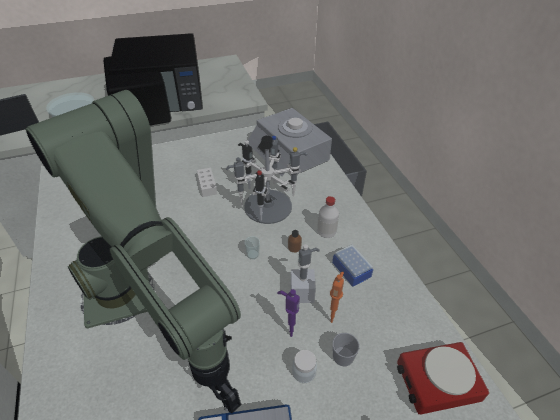

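View pics/top0.png

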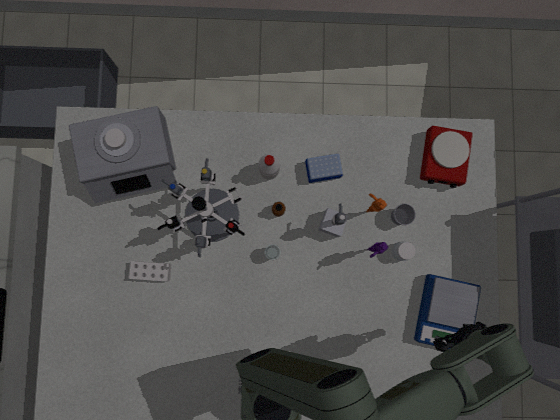

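```bash
cat > h.py <<'E'
from station import readout, viewer, robot
import cv2, numpy as np
def cam(n):
    m=viewer.camera_model(n); f=210/np.tan(np.radians(m["fovy"]/2)); E=np.array(m["extrinsics"]); return f,m["cx"],m["cy"],E
def ray(n,u,v):
    f,cx,cy,E=cam(n); d=E[:3,:3].T@np.array([(u-cx)/f,-(v-cy)/f,-1]); return -E[:3,:3].T@E[:3,3], d
def plane(n,u,v,z):
    o,d=ray(n,u,v); return o+d*(z-o[2])/d[2]
def proj(n,p):
    f,cx,cy,E=cam(n); c=E[:3,:3]@np.array(p)+E[:3,3]; return cx-f*c[0]/c[2], cy+f*c[1]/c[2]
def tri(us,ut):
    o1,d1=ray("side",*us); o2,d2=ray("top",*ut)
    A=np.stack([d1,-d2],1); t=np.linalg.lstsq(A,o2-o1,rcond=None)[0]; a=o1+d1*t[0]; b=o2+d2*t[1]; return (a+b)/2,np.linalg.norm(a-b)
def crop(src,x,y,w,h,k): return cv2.resize(src[y:y+h,x:x+w],None,fx=k,fy=k,interpolation=cv2.INTER_CUBIC)
E
python3 - <<'E'
from h import *
t=cv2.imread("pics/top0.png"); s=cv2.imread("pics/side0.png")
a=crop(t,150,145,100,120,4); b=crop(t,300,180,100,120,4); cv2.imwrite("pics/c1.png",np.hstack([a,b]))
a=crop(s,225,130,100,100,4); b=crop(s,265,225,100,120,4); a=cv2.copyMakeBorder(a,0,80,0,0,0); cv2.imwrite("pics/c2.png",np.hstack([a,b]))
E
```

```text
(no output)
```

View pics/c1.png

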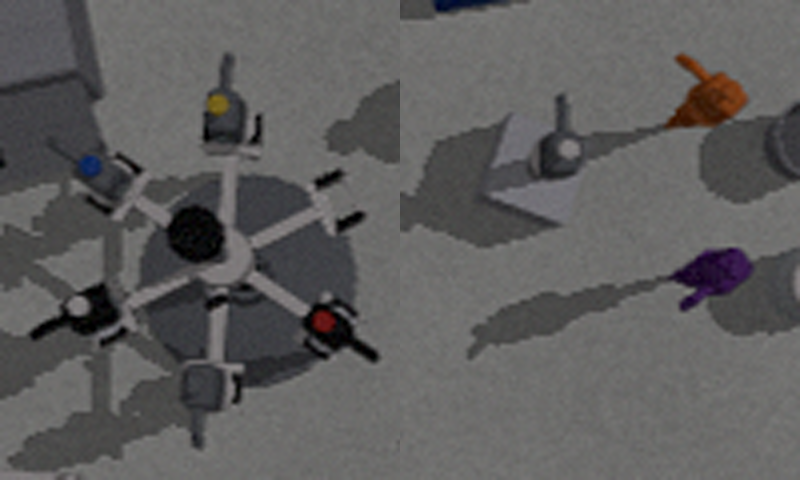

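View pics/c2.png

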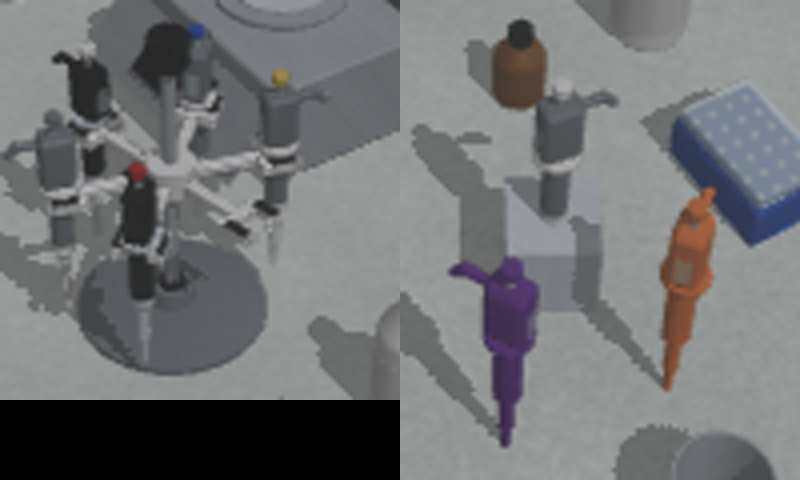

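Run:
```python
from h import *
np.set_printoptions(precision=4,suppress=True)
t=cv2.imread("pics/top0.png").astype(int); s=cv2.imread("pics/side0.png").astype(int)
def cen(m,x,y,w,h):
    mm=np.zeros(m.shape,np.uint8); mm[y:y+h,x:x+w]=m[y:y+h,x:x+w]
    n,l,st,c=cv2.connectedComponentsWithStats(mm); i=1+np.argmax(st[1:,4]); return c[i],st[i]
kt=cen(t.max(2)<45,188,192,22,24); ks=cen(s.max(2)<55,256,132,20,20); print("knob px",kt,ks)
print("knob tri",tri(ks[0],kt[0]))
for z in(.313,.33): print("knob plane top",z,plane("top",*kt[0],z))
bt=cen(t.min(2)>125,335,210,12,14); bs=cen(s.min(2)>125,300,242,12,10); print("button",bt,bs,tri(bs[0],bt[0]),plane("top",*bt[0],.237))
P=lambda u,v:(150+u/4,145+v/4)
print("foot",plane("top",*P(248,280),.01))
K=plane("top",*kt[0],.32)
for nm,uv in dict(pad1=(329,180),pad2=(350,220),red=(324,322),yel=(218,104),white=(78,306),blue=(91,165)).items():
    p=plane("top",*P(*uv),.185 if nm[0]=='p' else .27); d=p-K; print(nm,p,np.hypot(*d[:2]),np.degrees(np.arctan2(d[1],d[0])))
h=lambda u,v:(300+(u-400)/4,180+v/4)
print("hook tip",plane("top",*h(561,100),.207),"block corners",[plane("top",*h(*c),.08) for c in((513,110),(487,195),(562,225))])
# validate with TCP projection
print(proj("top",readout.sense()["position"]),proj("side",readout.sense()["position"]))
print({k:cen(m,*b)[0] for k,m,b in[("amber",s[:,:,2]-s[:,:,0]>20,(285,230,20,22))]})
for nm,uv,z in(("amber",(278,209),.08),("beaker",(272,254),.05),("reagent",(269,160),.165),("tipbox",(324,168),.06)): print(nm,plane("top",*uv,z))
```

```text
knob px (array([198.4601, 203.2515]), array([191, 196,  15,  15, 163], dtype=int32)) (array([265.4967, 143.1126]), array([258, 136,  14,  16, 151], dtype=int32))
knob tri (array([0.5926, 0.2261, 0.3062]), np.float64(0.0010678816778065163))
knob plane top 0.313 [0.5922 0.2249 0.313 ]
knob plane top 0.33 [0.59   0.2223 0.33  ]
button (array([343., 216.]), array([343, 216,   1,   1,   1], dtype=int32)) (array([306.3913, 244.9565]), array([301, 242,  11,   8,  69], dtype=int32)) (array([ 0.5741, -0.2027,  0.2437]), np.float64(0.0031595068829305827)) [ 0.5733 -0.2034  0.237 ]
foot [0.5902 0.2231 0.01  ]
pad1 [0.6533 0.1401 0.185 ] 0.10413908695207337 -53.47016991959675
pad2 [0.6218 0.1226 0.185 ] 0.10569140350895848 -73.23044318557821
red [0.5339 0.1336 0.27  ] 0.10699770107858055 -122.47431550599022
yel [0.695  0.2174 0.27  ] 0.1038555955209308 -3.5351767728819645
white [0.5416 0.3144 0.27  ] 0.10332373151004814 118.7855234625701
blue [0.6467 0.3095 0.27  ] 0.10197366295888571 57.13222423164408
hook tip [ 0.6108 -0.1995  0.207 ] block corners [array([ 0.6179, -0.1789,  0.08  ]), array([ 0.5449, -0.1575,  0.08  ]), array([ 0.5209, -0.2214,  0.08  ])]
(np.float64(448.64923079200844), np.float64(331.4563731858673)) (np.float64(216.13511813692833), np.float64(394.19406667263627))
{'amber': array([294.7965, 243.0988])}
amber [ 0.6087 -0.008   0.08  ]
beaker [0.4567 0.0087 0.05  ]
reagent [0.7575 0.0262 0.165 ]
tipbox [ 0.7584 -0.1654  0.06  ]
```

Empty cradle: top (233,196), two bare black pads, pointing about −63° in the world frame, so it must turn ~117° clockwise. Three pipette candidates: grey with white button, standing in the block (top 342,217; side 305,246), orange (378,204) and purple (378,247). The grey one in the aluminium block fits the description, and the crops above confirm it. I go to the knob first.

Call:
{"op": "step_arm", "data": {
  "rows": [
    [0,0,0,0,0,-0.034,-1],
    [0,0,0,0,0,-0.034,-1],
    [0,0,0,0,0,-0.034,-1],
    [0,0,0,0,0,-0.034,-1],
    [0,0,0,0,0,-0.034,-1]
  ]
}}

```text
time: 0.52
position: [0.2326, -0.5253, 0.4026]
tool_rot: [[0.914, 0.405, -0.0], [0.405, -0.914, 0.001], [0.0, -0.001, -1.0]]
force: [0.2, -1.3, -0.1]
gripper_width: 0.0856
gripper_force: 0.0
```

Call:
{"op": "step_arm", "data": {
  "rows": [
    [0,0,0,0.0315,-0.027,0,-1],
    [0,0,0,0.0315,-0.027,0,-1],
    [0,0,0,0.0315,-0.027,0,-1],
    [0,0,0,0.0315,-0.027,0,-1],
    [0,0,0,0.0315,-0.027,0,-1]
  ]
}}

```text
time: 0.93
position: [0.3223, -0.3367, 0.401]
tool_rot: [[0.915, 0.404, -0.0], [0.404, -0.915, 0.001], [0.0, -0.001, -1.0]]
force: [1.0, -0.6, -0.1]
gripper_width: 0.0854
gripper_force: 0.0
```

Call:
{"op": "step_arm", "data": {
  "rows": [
    [0,0,0,0.0315,-0.027,0,-1],
    [0,0,0,0.0315,-0.027,0,-1],
    [0,0,0,0.0315,-0.027,0,-1],
    [0,0,0,0.0315,-0.027,0,-1],
    [0,0,0,0.0315,-0.027,0,-1]
  ]
}}

```text
time: 1.35
position: [0.4116, -0.1494, 0.4011]
tool_rot: [[0.914, 0.405, -0.0], [0.405, -0.914, -0.0], [-0.0, -0.0, -1.0]]
force: [1.0, -0.6, 0.4]
gripper_width: 0.0859
gripper_force: 0.0
```

Call:
{"op": "step_arm", "data": {
  "rows": [
    [0,0,0,0.0315,-0.027,0,-1],
    [0,0,0,0.0315,-0.027,0,-1],
    [0,0,0,0.0315,-0.027,0,-1],
    [0,0,0,0.0315,-0.027,0,-1],
    [0,0,0,0.0315,-0.027,0,-1]
  ]
}}

```text
time: 1.77
position: [0.5011, 0.0379, 0.401]
tool_rot: [[0.914, 0.405, -0.0], [0.405, -0.914, -0.0], [-0.001, 0.0, -1.0]]
force: [1.1, -0.5, 0.7]
gripper_width: 0.0853
gripper_force: 0.0
```

Call:
{"op": "step_arm", "data": {
  "rows": [
    [0,0,0,0.0315,-0.027,0,-1],
    [0,0,0,0.0315,-0.027,0,-1],
    [0,0,0,0.0315,-0.027,0,-1],
    [0,0,0,0.0315,-0.027,0,-1],
    [0,0,0,0.0315,-0.027,0,-1]
  ]
}}

```text
time: 2.18
position: [0.5905, 0.2251, 0.4007]
tool_rot: [[0.914, 0.405, -0.001], [0.405, -0.914, -0.001], [-0.001, 0.0, -1.0]]
force: [1.3, -0.1, 0.9]
gripper_width: 0.0852
gripper_force: 0.0
```

Call:
{"op": "step_arm", "data": {
  "rows": [
    [0,0,-0.12,0,0,0,-1],
    [0,0,-0.12,0,0,0,-1],
    [0,0,-0.12,0,0,0,-1],
    [0,0,-0.12,0,0,0,-1],
    [0,0,-0.12,0,0,0,-1]
  ]
}}

```text
time: 2.6
position: [0.5902, 0.2233, 0.4005]
tool_rot: [[0.521, 0.854, -0.001], [0.854, -0.521, -0.001], [-0.001, -0.001, -1.0]]
force: [-0.3, 0.6, 0.8]
gripper_width: 0.0857
gripper_force: 0.0
```

Call:
{"op": "step_arm", "data": {
  "rows": [
    [0,0,-0.12,0,0,0,-1],
    [0,0,-0.12,0,0,0,-1],
    [0,0,-0.12,0,0,0,-1],
    [0,0,-0.12,0,0,0,-1],
    [0,0,-0.12,0,0,0,-1]
  ]
}}

```text
time: 3.02
position: [0.5901, 0.223, 0.4006]
tool_rot: [[-0.052, 0.999, -0.001], [0.999, 0.052, -0.001], [-0.0, -0.001, -1.0]]
force: [-1.0, 0.1, -0.0]
gripper_width: 0.0855
gripper_force: 0.0
```

Call:
{"op": "step_arm", "data": {
  "rows": [
    [0,0,-0.12,0,0,0,-1],
    [0,0,-0.12,0,0,0,-1],
    [0,0,-0.12,0,0,0,-1],
    [0,0,-0.12,0,0,0,-1],
    [0,0,-0.12,0,0,0,-1]
  ]
}}

```text
time: 3.43
position: [0.5901, 0.223, 0.4006]
tool_rot: [[-0.607, 0.795, -0.001], [0.795, 0.607, -0.001], [0.0, -0.001, -1.0]]
force: [0.4, 0.0, 0.3]
gripper_width: 0.0853
gripper_force: 0.0
```

Call:
{"op": "step_arm", "data": {
  "rows": [
    [0,0,-0.12,0,0,0,-1],
    [0,0,-0.12,0,0,0,-1],
    [0,0,0,0,0,0,-1]
  ]
}}

```text
time: 3.68
position: [0.5902, 0.223, 0.4007]
tool_rot: [[-0.776, 0.631, -0.001], [0.631, 0.776, -0.0], [0.001, -0.001, -1.0]]
force: [-0.0, -0.2, -0.6]
gripper_width: 0.0854
gripper_force: 0.0
```

Call:
{"op": "step_arm", "data": {
  "rows": [
    [0,0,0,0,0,0.02,-1],
    [0,0,0,0,0,0.02,-1],
    [0,0,0,0,0,0.02,-1],
    [0,0,0,0,0,0.02,-1],
    [0,0,0,0,0,0.018,-1]
  ]
}}

```text
time: 4.1
position: [0.5898, 0.2229, 0.3016]
tool_rot: [[-0.772, 0.635, -0.001], [0.635, 0.772, -0.001], [0.001, -0.001, -1.0]]
force: [0.1, 0.0, -1.1]
gripper_width: 0.0855
gripper_force: 0.0
```

Call:
{"op": "step_arm", "data": {
  "rows": [
    [0,0,0,0,0,0,0],
    [0,0,0,0,0,0,0],
    [0,0,0,0,0,0,0],
    [0,0,0,0,0,0,0],
    [0,0,0,0,0,0,0]
  ]
}}

```text
time: 4.52
position: [0.591, 0.2234, 0.3049]
tool_rot: [[-0.774, 0.633, 0.003], [0.633, 0.774, 0.001], [-0.002, 0.003, -1.0]]
force: [0.0, 0.7, -0.2]
gripper_width: 0.0424
gripper_force: 0.5
```

Call:
{"op": "step_arm", "data": {
  "rows": [
    [0,0,0,0,0,0,1],
    [0,0,0,0,0,0,1],
    [0,0,0,0,0,0,1],
    [0,0,0,0,0,0,1]
  ]
}}

```text
time: 4.85
position: [0.5925, 0.2252, 0.3057]
tool_rot: [[-0.775, 0.632, 0.008], [0.632, 0.775, 0.005], [-0.003, 0.009, -1.0]]
force: [4.4, 5.0, 3.2]
gripper_width: 0.0361
gripper_force: 60.4
```

Call:
{"op": "step_arm", "data": {
  "rows": [
    [0,0,0.06,0,0.0025,0,1],
    [0,0,0.1,0,0,0,1],
    [0,0,0.1,0,0,0,1],
    [0,0,0.1,0,0,0,1],
    [0,0,0.1,0,0,0,1]
  ]
}}

```text
time: 5.27
position: [0.5928, 0.2254, 0.3057]
tool_rot: [[-0.409, 0.912, 0.005], [0.912, 0.409, 0.002], [-0.001, 0.005, -1.0]]
force: [0.1, 0.2, 4.5]
gripper_width: 0.0365
gripper_force: 60.5
```

Call:
{"op": "step_arm", "data": {
  "rows": [
    [0,0,0.1,0,0,0,1],
    [0,0,0.1,0,0,0,1],
    [0,0,0.1,0,0,0,1],
    [0,0,0.1,0,0,0,1],
    [0,0,0.1,0,0,0,1]
  ]
}}

```text
time: 5.68
position: [0.5931, 0.2254, 0.3057]
tool_rot: [[0.078, 0.997, 0.006], [0.997, -0.078, 0.002], [0.002, 0.005, -1.0]]
force: [1.4, 0.6, 4.7]
gripper_width: 0.0364
gripper_force: 60.4
```

Call:
{"op": "step_arm", "data": {
  "rows": [
    [0,0,0.1,0,0,0,1],
    [0,0,0.1,0,0,0,1],
    [0,0,0.1,0,0,0,1],
    [0,0,0.1,0,0,0,1],
    [0,0,0.1,0,0,0,1]
  ]
}}

```text
time: 6.1
position: [0.5934, 0.2253, 0.3057]
tool_rot: [[0.546, 0.837, 0.006], [0.837, -0.547, 0.001], [0.005, 0.005, -1.0]]
force: [1.8, 1.1, 3.8]
gripper_width: 0.0362
gripper_force: 60.4
```

Call:
{"op": "step_arm", "data": {
  "rows": [
    [0,0,0.1,0,0,0,1],
    [0,0,0.1,0,0,0,1],
    [0,0,0.1,0,0,0,1],
    [0,0,0.1,0,0,0,1],
    [0,0,0.1,0,0,0,1]
  ]
}}

```text
time: 6.52
position: [0.5936, 0.2251, 0.3057]
tool_rot: [[0.881, 0.473, 0.007], [0.473, -0.881, 0.001], [0.006, 0.003, -1.0]]
force: [2.8, 1.3, 4.7]
gripper_width: 0.036
gripper_force: 60.4
```

Call:
{"op": "step_arm", "data": {
  "rows": [
    [0,0,0.08,0,0,0,1],
    [0,0,0,0,0,0,1]
  ]
}}

```text
time: 6.68
position: [0.5936, 0.225, 0.3057]
tool_rot: [[0.915, 0.403, 0.007], [0.403, -0.915, 0.001], [0.006, 0.002, -1.0]]
force: [3.5, 0.2, 5.4]
gripper_width: 0.0363
gripper_force: 60.5
```

Run:
```python
from h import *
t=viewer.snapshot("top")[:,:,::-1]; cv2.imwrite("pics/top1.png",t)
cv2.imwrite("pics/c3.png",crop(t,150,145,100,120,5))
s=readout.sense(); print(s["position"],s["qpos"],s["wrist_torque"])
```

```text
[0.593564   0.22504889 0.30571819] [ 0.34504574  0.38091784  1.28737319 -0.00152387  1.46664767  1.49856747] [-0.46857896 -0.63963656 -0.30672776]
```

View pics/c3.png

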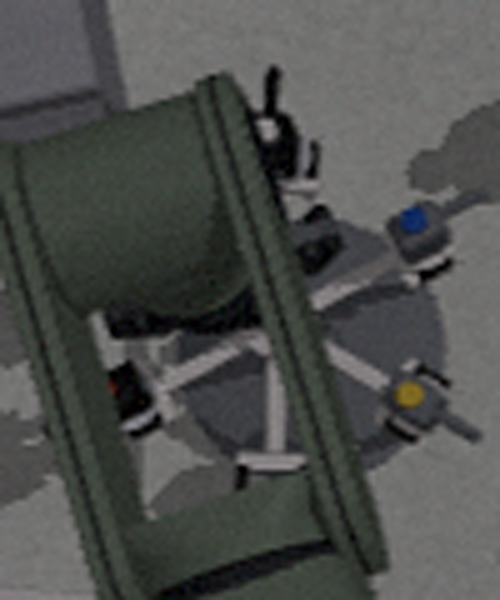

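Run:
```python
from h import *
t=cv2.imread("pics/top1.png").astype(int); t0=cv2.imread("pics/top0.png").astype(int)
def cc(t,col,box):
    x,y,w,h=box; a=t[y:y+h,x:x+w]; B,G,R=a[...,0],a[...,1],a[...,2]
    m=(B-R>50) if col=='b' else (R-B>60)
    v,u=np.nonzero(m); return u.mean()+x,v.mean()+y
a={}
for nm,im,bb,yb in(("0",t0,(165,175,20,20),(195,162,20,20)),("1",t,(224,180,20,20),(224,215,20,20))):
    b=plane("top",*cc(im,'b',bb),.273);y=plane("top",*cc(im,'y',yb),.273); d=(b-y)
    a[nm]=np.degrees(np.arctan2(d[1],d[0])); n=np.hypot(*d[:2]); m=(b+y)/2
    # axis: apex of equilateral triangle
    for sgn in(1,-1):
        print(nm,b,y,n,a[nm],"axis?",m[:2]+sgn*np.sqrt(.105**2-.0525**2)*np.array([-d[1],d[0]])/n)
print(a["1"]-a["0"])
# empty angle now: blue at angle beta -> chord blue-yellow dir=beta+60 (yellow = beta-60); empty=beta-120 => chord dir-180
print("empty now", a["1"]-180, "empty before",a["0"]-180)
```

```text
0 [0.64702007 0.31078609 0.273     ] [0.69540498 0.2185086  0.273     ] 0.10419325609211755 117.66988234771885 axis? [0.59067912 0.22242035]
0 [0.64702007 0.31078609 0.273     ] [0.69540498 0.2185086  0.273     ] 0.10419325609211755 117.66988234771885 axis? [0.75174594 0.30687435]
1 [0.64372987 0.13274022 0.273     ] [0.53957226 0.13203033 0.273     ] 0.10416002350015377 0.39049616296811135 axis? [0.59103132 0.22331583]
1 [0.64372987 0.13274022 0.273     ] [0.53957226 0.13203033 0.273     ] 0.10416002350015377 0.39049616296811135 axis? [0.59227081 0.04145472]
-117.27938618475075
empty now -179.6095038370319 empty before -62.330117652281146
```

Call:
{"op": "step_arm", "data": {
  "rows": [
    [0,0,0,0,0,0,-1],
    [0,0,0,0,0,0,-1],
    [0,0,0,0,0,0,-1],
    [0,0,0,0,0,0,-1],
    [0,0,0,0,0,0,-1]
  ]
}}

```text
time: 7.15
position: [0.5915, 0.2249, 0.3029]
tool_rot: [[0.914, 0.405, -0.001], [0.405, -0.914, -0.0], [-0.001, -0.0, -1.0]]
force: [0.2, -0.7, 0.1]
gripper_width: 0.0854
gripper_force: 0.0
```

Call:
{"op": "step_arm", "data": {
  "rows": [
    [0,0,0,0,0,0,-1],
    [0,0,0,0,0,-0.02,-1],
    [0,0,0,0,0,-0.03,-1],
    [0,0,0,0,0,-0.03,-1],
    [0,0,0.085,0,0,-0.02,-1]
  ]
}}

```text
time: 7.57
position: [0.592, 0.2251, 0.4063]
tool_rot: [[0.946, 0.325, 0.003], [0.325, -0.946, 0.001], [0.003, -0.0, -1.0]]
force: [0.8, 0.2, 0.3]
gripper_width: 0.0852
gripper_force: 0.0
```

Call:
{"op": "step_arm", "data": {
  "rows": [
    [0,0,0.11,0,0,0,-1],
    [0,0,0.11,0,0,0,-1],
    [0,0,0.11,0,0,0,-1],
    [0,0,0,0,0.03,0,-1],
    [0,0,0,0,0.036,0,-1]
  ]
}}

```text
time: 7.98
position: [0.5918, 0.1602, 0.4025]
tool_rot: [[1.0, 0.006, -0.001], [0.006, -1.0, 0.0], [-0.001, -0.0, -1.0]]
force: [0.6, -0.3, 0.1]
gripper_width: 0.0854
gripper_force: 0.0
```

Call:
{"op": "step_arm", "data": {
  "rows": [
    [0,0,0,-0.004,0.036,0,-1],
    [0,0,0,-0.004,0.036,0,-1],
    [0,0,0,-0.004,0.036,0,-1],
    [0,0,0,-0.004,0.036,0,-1],
    [0,0,0,0,0.036,0,-1]
  ]
}}

```text
time: 8.4
position: [0.5752, -0.0226, 0.4037]
tool_rot: [[1.0, 0.002, -0.0], [0.002, -1.0, -0.0], [-0.0, 0.0, -1.0]]
force: [-0.3, -0.2, -0.2]
gripper_width: 0.0856
gripper_force: 0.0
```

Call:
{"op": "step_arm", "data": {
  "rows": [
    [0,0,0,0,0.036,0,-1],
    [0,0,0,0,0.036,0,-1],
    [0,0,0,0,0.036,0,-1],
    [0,0,0,0,0.036,0,-1],
    [0,0,0,0,0,0,-1]
  ]
}}

```text
time: 8.82
position: [0.576, -0.171, 0.4024]
tool_rot: [[1.0, -0.005, -0.002], [-0.005, -1.0, -0.003], [-0.002, 0.003, -1.0]]
force: [0.2, 0.6, -0.3]
gripper_width: 0.0853
gripper_force: 0.0
```

Run:
```python
from h import *
t=viewer.snapshot("top")[:,:,::-1]; cv2.imwrite("pics/top2.png",t)
s=viewer.snapshot("side")[:,:,::-1]; cv2.imwrite("pics/side2.png",s)
cv2.imwrite("pics/c4.png",np.hstack([crop(t,150,145,100,120,4),crop(s,255,190,100,120,4)]))
s=readout.sense(); print(s["position"],s["tool_rot"],s["qpos"],s["force"])
```

```text
[ 0.57631553 -0.166167    0.40281092] [[ 9.99999430e-01 -6.66620296e-04 -8.34632390e-04]
 [-6.65976105e-04 -9.99999480e-01  7.71866713e-04]
 [-8.35146499e-04 -7.71310427e-04 -9.99999354e-01]] [-3.00147860e-01  3.13718882e-01  1.15387060e+00  4.93267187e-04
  1.67502869e+00  1.27136583e+00] [-0.29600727  0.4842782   0.89289425]
```

View pics/c4.png

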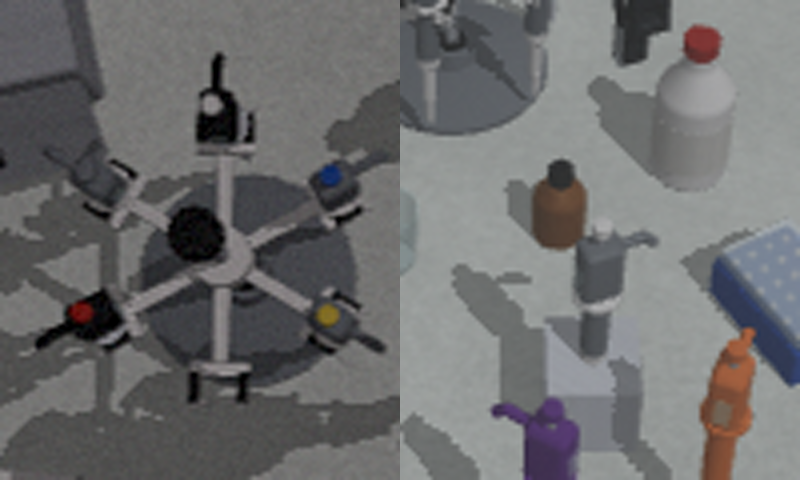

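Run:
```python
from h import *
np.set_printoptions(precision=4,suppress=True)
t=cv2.imread("pics/top2.png").astype(int); t0=cv2.imread("pics/top0.png").astype(int); s=cv2.imread("pics/side2.png").astype(int)
def c(t,f,box):
    x,y,w,h=box; a=t[y:y+h,x:x+w]; v,u=np.nonzero(f(a)); return np.array([u.mean()+x,v.mean()+y]),len(u)
bl=lambda a:a[...,0]-a[...,2]>50
ye=lambda a:a[...,2]-a[...,0]>60
b=plane("top",*c(t,bl,(224,180,20,20))[0],.273);y=plane("top",*c(t,ye,(224,215,20,20))[0],.273);d=b-y
print("rotor err deg",np.degrees(np.arctan2(d[1],d[0])))
dk=lambda a:a.max(2)<50
p1,n1=c(t,dk,(194,236,9,11));p2,n2=c(t,dk,(206,236,9,11)); print(p1,n1,p2,n2)
for z in(.17,.19): print([plane("top",*p,z) for p in(p1,p2)])
for th in(110,120,130): print(th,c(t0,lambda a:a.min(2)>th,(337,212,10,10)), )
q=c(t0,lambda a:a.min(2)>115,(337,212,10,10))[0]; print("btn",plane("top",*q,.239), tri(c(cv2.imread("pics/side0.png").astype(int),lambda a:a.min(2)>125,(300,242,12,7))[0],q))
print("grey body", [plane("top",300+(u-400)/4,180+v/4,.2) for u,v in((540,160),(583,160))])
```

```text
rotor err deg 0.510900056593976
[198.125 241.25 ] 24 [210.1765 240.3529] 34
[array([0.4897, 0.2437, 0.17  ]), array([0.4933, 0.2059, 0.17  ])]
[array([0.4888, 0.2406, 0.19  ]), array([0.4924, 0.2034, 0.19  ])]
110 (array([341.7857, 216.5714]), 14)
120 (array([341.7778, 216.3333]), 9)
130 (array([nan, nan]), 0)
btn [ 0.5709 -0.1992  0.239 ] (array([ 0.5738, -0.1998,  0.2408]), np.float64(0.006319914726058679))
grey body [array([ 0.5641, -0.1845,  0.2   ]), array([ 0.5648, -0.2182,  0.2   ])]<stdin>:5: RuntimeWarning: Mean of empty slice.
  ret = ret.dtype.type(ret / rcount)
```

Call:
{"op": "step_arm", "data": {
  "rows": [
    [0,0,0,-0.002,0.0335,0,-1],
    [0,0,0,0,0,0.03,-1],
    [0,0,0,0,0,0.03,-1],
    [0,0,0,0,0,0.03,-1],
    [0,0,0,0,0,0.03,-1]
  ]
}}

```text
time: 9.33
position: [0.5746, -0.197, 0.2824]
tool_rot: [[1.0, 0.003, 0.001], [0.003, -1.0, 0.0], [0.001, -0.0, -1.0]]
force: [-0.2, -0.6, 0.3]
gripper_width: 0.0853
gripper_force: 0.0
```

Call:
{"op": "step_arm", "data": {
  "rows": [
    [0,0,0,0,0,0.025,-1],
    [0,0,0,0,0,0.025,-1],
    [0,0,0,0,0,0.025,-1],
    [0,0,0,0,0,0.015,-1],
    [0,0,0,0,0,0.012,-1]
  ]
}}

```text
time: 9.75
position: [0.574, -0.1964, 0.1795]
tool_rot: [[1.0, 0.004, -0.002], [0.004, -1.0, 0.001], [-0.002, -0.001, -1.0]]
force: [-0.9, -0.4, 0.2]
gripper_width: 0.086
gripper_force: 0.0
```

Call:
{"op": "step_arm", "data": {
  "rows": [
    [0,0,0,0,0,0.005,-1],
    [0,0,0,0,0,0,-1],
    [0,0,0,0,0,0,-1]
  ]
}}

```text
time: 10.0
position: [0.5751, -0.1978, 0.177]
tool_rot: [[1.0, 0.003, 0.001], [0.003, -1.0, -0.0], [0.001, 0.0, -1.0]]
force: [0.4, -0.5, 0.3]
gripper_width: 0.0856
gripper_force: 0.0
```

Run:
```python
from h import *
s=readout.sense(); print(s["position"],s["tool_rot"][:,0],s["force"])
t=viewer.snapshot("side")[:,:,::-1]; cv2.imwrite("pics/c5.png",crop(t,235,170,140,110,5))
```

```text
[ 0.57509397 -0.19779535  0.17695615] [9.99995362e-01 2.91411038e-03 8.85700797e-04] [ 0.38574361 -0.52856008  0.29442428]
```

View pics/c5.png

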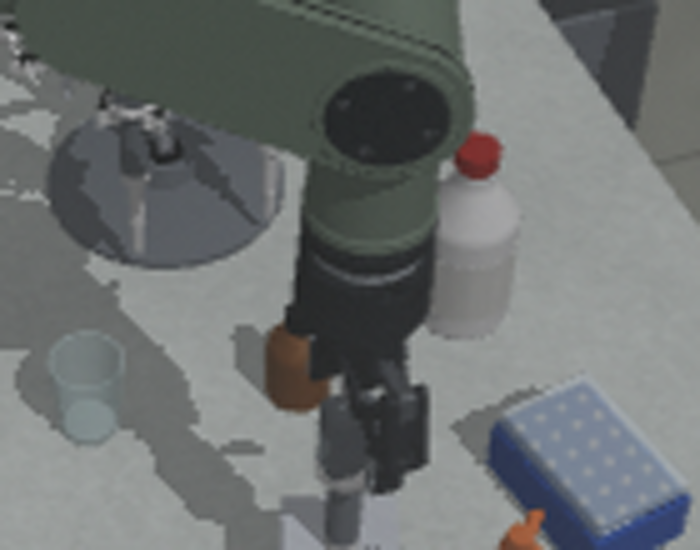

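Run:
```python
from h import *
p=lambda n,q:np.round(proj(n,q),1)
C=lambda n:np.round((np.array(proj("side",n))-[235,170])*5)
for nm,q in dict(grip=(.575,-.198,.189),button=(.575,-.198,.239),collar=(.575,-.198,.155),blockhole=(.575,-.198,.08),fingm=(.575,-.248,.177),fingp=(.575,-.148,.177),bodyc=(.575,-.198,.25)).items(): print(nm,C(q))
print(p("side",(.575,-.198,.239)),p("top",(.575,-.198,.239)))
```

```text
grip [348. 429.]
button [352. 374.]
collar [345. 464.]
blockhole [340. 538.]
fingm [379. 505.]
fingp [317. 381.]
bodyc [353. 362.]
[305.4 244.8] [341.4 215.3]
```

Pipette's collar at crop (342,470) matches the projected (345,464) and the fingers straddle it. I close now.

Call:
{"op": "step_arm", "data": {
  "rows": [
    [0,0,0,0,0,0,0],
    [0,0,0,0,0,0,0],
    [0,0,0,0,0,0,0],
    [0,0,0,0,0,0,0],
    [0,0,0,0,0,0,0.4]
  ]
}}

```text
time: 10.47
position: [0.5746, -0.1987, 0.1766]
tool_rot: [[1.0, 0.002, 0.0], [0.002, -1.0, -0.0], [0.0, 0.0, -1.0]]
force: [0.7, -0.0, 0.2]
gripper_width: 0.0319
gripper_force: 0.0
```

Call:
{"op": "step_arm", "data": {
  "rows": [
    [0,0,0,0,0,0,0.4],
    [0,0,0,0,0,0,0.6],
    [0,0,0,0,0,0,1],
    [0,0,0,0,0,0,1],
    [0,0,0,0,0,0,1]
  ]
}}

```text
time: 10.88
position: [0.5747, -0.1988, 0.1766]
tool_rot: [[1.0, 0.002, 0.0], [0.002, -1.0, -0.001], [0.0, 0.001, -1.0]]
force: [-0.0, -0.9, 1.8]
gripper_width: 0.0251
gripper_force: 58.9
```

Call:
{"op": "step_arm", "data": {
  "rows": [
    [0,0,0,0,0,-0.008,1],
    [0,0,0,0,0,-0.018,1],
    [0,0,0,0,0,-0.025,1],
    [0,0,0,0,0,-0.025,1],
    [0,0,0,0,0,-0.025,1]
  ]
}}

```text
time: 11.3
position: [0.5743, -0.1982, 0.2782]
tool_rot: [[1.0, 0.002, -0.001], [0.002, -1.0, 0.001], [-0.001, -0.001, -1.0]]
force: [-0.3, -0.2, -1.6]
gripper_width: 0.0256
gripper_force: 58.9
```

Call:
{"op": "step_arm", "data": {
  "rows": [
    [0,0,0,0,0,-0.02,1],
    [0,0,0,-0.007,-0.019,0,1],
    [0,0,0,-0.014,-0.038,0,1],
    [0,0,0,-0.014,-0.038,0,1],
    [0,0,0,-0.014,-0.038,0,1]
  ]
}}

```text
time: 11.72
position: [0.5244, -0.0643, 0.2972]
tool_rot: [[1.0, 0.0, -0.001], [0.0, -1.0, 0.001], [-0.001, -0.001, -1.0]]
force: [0.0, 0.6, -1.5]
gripper_width: 0.0254
gripper_force: 59.1
```

Call:
{"op": "step_arm", "data": {
  "rows": [
    [0,0,0,-0.014,-0.038,0,1],
    [0,0,0,-0.014,-0.038,0,1],
    [0,0,0,-0.014,-0.038,0,1],
    [0,0,0,-0.014,-0.038,0,1],
    [0,0,0,-0.014,-0.038,0,1]
  ]
}}

```text
time: 12.13
position: [0.4536, 0.1259, 0.2975]
tool_rot: [[1.0, 0.001, -0.0], [0.001, -1.0, 0.0], [-0.0, -0.0, -1.0]]
force: [1.4, 0.1, -1.1]
gripper_width: 0.0252
gripper_force: 59.1
```

Call:
{"op": "step_arm", "data": {
  "rows": [
    [0,0,0,-0.014,-0.038,0,1],
    [0,0,0,-0.014,-0.038,0,1],
    [0,0,0,-0.008,-0.025,0,1],
    [0,0,0,0,0,0,1]
  ]
}}

```text
time: 12.47
position: [0.4169, 0.2293, 0.2974]
tool_rot: [[1.0, 0.007, -0.001], [0.007, -1.0, 0.003], [-0.001, -0.003, -1.0]]
force: [0.3, 1.1, -1.3]
gripper_width: 0.0256
gripper_force: 59.3
```

Run:
```python
from h import *
s=readout.sense(); print(s["position"],s["qpos"],s["force"])
t=viewer.snapshot("side")[:,:,::-1]; cv2.imwrite("pics/side3.png",t); cv2.imwrite("pics/c6.png",crop(t,175,110,160,120,5))
```

```text
[0.41686286 0.22930812 0.29738719] [0.4767879  0.12381209 1.65775388 0.00296965 1.3599558  2.03967477] [ 0.27615383  1.12446187 -1.27536979]
```

View pics/c6.png

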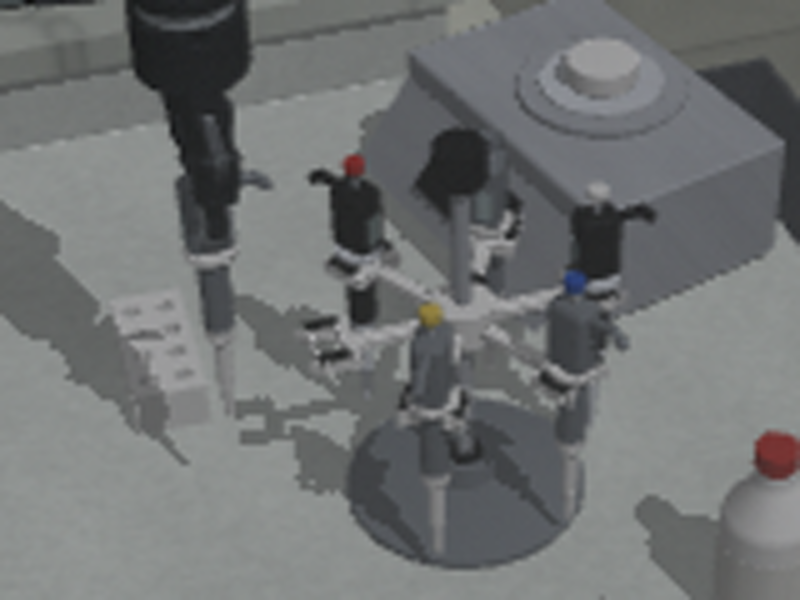

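Run:
```python
from h import *
np.set_printoptions(precision=4,suppress=True)
S=lambda u,v:(175+u/5,110+v/5)
print("cradle", tri(S(328,341),(204.2,240.8)))
for p1,p2 in((S(321,325),(198.1,241.2)),(S(338,355),(210.2,240.4))): print(tri(p1,p2))
T=lambda q:(np.array(proj("side",q))-[175,110])*5
P=readout.sense()["position"]
print("collar",T(P+[0,0,-.0216]),T(P+[.01,0,-.0216]),"tip",T(P+[0,0,-.1716]))
print("red collar/yellow button z", tri(S(354,165),(150+82/4,145+312/4)),tri(S(431,314),(150+329/4,145+315/4)))
```

```text
cradle (array([0.4925, 0.2237, 0.1749]), np.float64(0.002437987444333419))
(array([0.4916, 0.2425, 0.1753]), np.float64(0.004069984481070897))
(array([0.4944, 0.2047, 0.1765]), np.float64(0.003091702003736268))
collar [211.39   249.4558] [225.627  246.5438] tip [230.8586 410.6702]
red collar/yellow button z (array([0.5407, 0.3131, 0.2589]), np.float64(0.005248128238004015)) (array([0.5423, 0.1303, 0.2605]), np.float64(0.004824155613323373))
```

Call:
{"op": "step_arm", "data": {
  "rows": [
    [0,0,-0.121,0,0,0,1],
    [0,0,-0.121,0,0,0,1],
    [0,0,-0.121,0,0,0,1],
    [0,0,-0.121,0,0,0,1],
    [0,0,-0.121,0,0,0,1]
  ]
}}

```text
time: 12.93
position: [0.4191, 0.2239, 0.2973]
tool_rot: [[0.819, 0.574, -0.0], [0.574, -0.819, -0.001], [-0.001, 0.0, -1.0]]
force: [-0.5, -0.1, -0.7]
gripper_width: 0.0257
gripper_force: 59.2
```

Call:
{"op": "step_arm", "data": {
  "rows": [
    [0,0,-0.121,0,0,0,1],
    [0,0,-0.121,0,0,0,1],
    [0,0,-0.121,0,0,0,1],
    [0,0,-0.121,0,0,0,1],
    [0,0,-0.121,0,0,0,1]
  ]
}}

```text
time: 13.35
position: [0.4191, 0.2238, 0.2973]
tool_rot: [[0.347, 0.938, -0.0], [0.938, -0.347, -0.001], [-0.001, -0.0, -1.0]]
force: [-0.4, -0.4, -0.2]
gripper_width: 0.0253
gripper_force: 59.2
```

Call:
{"op": "step_arm", "data": {
  "rows": [
    [0,0,-0.121,0,0,0,1],
    [0,0,-0.121,0,0,0,1],
    [0,0,-0.121,0,0,0,1],
    [0,0,-0.121,0,0,0,1],
    [0,0,-0.121,0,0,0,1]
  ]
}}

```text
time: 13.77
position: [0.4192, 0.2238, 0.2973]
tool_rot: [[-0.248, 0.969, -0.0], [0.969, 0.248, -0.001], [-0.001, -0.0, -1.0]]
force: [0.3, 0.0, -1.4]
gripper_width: 0.0255
gripper_force: 59.2
```

Call:
{"op": "step_arm", "data": {
  "rows": [
    [0,0,-0.121,0,0,0,1],
    [0,0,-0.121,0,0,0,1],
    [0,0,-0.121,0,0,0,1],
    [0,0,-0.121,0,0,0,1],
    [0,0,-0.121,0,0,0,1]
  ]
}}

```text
time: 14.18
position: [0.4191, 0.2238, 0.2973]
tool_rot: [[-0.755, 0.656, -0.0], [0.656, 0.755, -0.001], [-0.0, -0.001, -1.0]]
force: [0.0, 0.4, -0.4]
gripper_width: 0.0255
gripper_force: 59.2
```

Call:
{"op": "step_arm", "data": {
  "rows": [
    [0,0,-0.121,0,0,0,1],
    [0,0,-0.121,0,0,0,1],
    [0,0,-0.121,0,0,0,1],
    [0,0,-0.121,0,0,0,1],
    [0,0,-0.121,0,0,0,1]
  ]
}}

```text
time: 14.6
position: [0.4191, 0.2238, 0.2973]
tool_rot: [[-0.994, 0.11, -0.0], [0.11, 0.994, -0.001], [0.0, -0.001, -1.0]]
force: [-0.1, -0.0, -1.8]
gripper_width: 0.0253
gripper_force: 59.2
```

Call:
{"op": "step_arm", "data": {
  "rows": [
    [0,0,-0.121,0,0,0,1],
    [0,0,0,0,0,0.022,1],
    [0,0,0,0,0,0.022,1],
    [0,0,0,0,0,0.022,1],
    [0,0,0,0,0,0,1]
  ]
}}

```text
time: 15.02
position: [0.4167, 0.2227, 0.2275]
tool_rot: [[-1.0, -0.005, -0.008], [-0.005, 1.0, -0.005], [0.008, -0.005, -1.0]]
force: [-0.6, -2.0, -0.7]
gripper_width: 0.0255
gripper_force: 59.3
```

Run:
```python
from h import *
s=readout.sense(); print(s["position"],s["tool_rot"],s["force"],s["wrist_torque"])
```

```text
[0.4166685  0.22270182 0.2274534 ] [[-0.99995624 -0.00467908 -0.00810135]
 [-0.00464183  0.9999786  -0.004611  ]
 [ 0.00812275 -0.00457319 -0.99995655]] [-0.56473929 -1.98132784 -0.68838472] [-0.02399856  0.04592493 -0.06468481]
```

Call:
{"op": "step_arm", "data": {
  "rows": [
    [0,0,0,-0.015,0.0007,0,1],
    [0,0,0,-0.015,0,0,1],
    [0,0,0,-0.01,0,0,1],
    [0,0,0,-0.004,0,0,1],
    [0,0,0,0,0,0,1]
  ]
}}

```text
time: 15.43
position: [0.4636, 0.2256, 0.2316]
tool_rot: [[-1.0, -0.005, -0.0], [-0.005, 1.0, -0.0], [0.0, -0.0, -1.0]]
force: [-0.6, 0.9, -1.0]
gripper_width: 0.0248
gripper_force: 59.4
```

Call:
{"op": "step_arm", "data": {
  "rows": [
    [0,0,0,-0.002,0,0,1],
    [0,0,0,-0.002,0,0,1],
    [0,0,0,0,0,0,1]
  ]
}}

```text
time: 15.68
position: [0.4654, 0.2256, 0.2311]
tool_rot: [[-1.0, -0.006, -0.003], [-0.006, 1.0, -0.001], [0.003, -0.001, -1.0]]
force: [-3.1, -0.9, 0.0]
gripper_width: 0.0256
gripper_force: 59.5
```

Call:
{"op": "step_arm", "data": {
  "rows": [
    [0,0,0,-0.002,0,0,1],
    [0,0,0,-0.002,0,0,1],
    [0,0,0,0,0,0,1]
  ]
}}

```text
time: 15.93
position: [0.4686, 0.2254, 0.2306]
tool_rot: [[-1.0, -0.007, -0.005], [-0.007, 1.0, -0.002], [0.005, -0.002, -1.0]]
force: [-4.7, -1.6, -1.8]
gripper_width: 0.025
gripper_force: 59.4
```

Call:
{"op": "step_arm", "data": {
  "rows": [
    [0,0,0,-0.002,0,0,1],
    [0,0,0,-0.002,0,0,1],
    [0,0,0,0,0,0,1]
  ]
}}

```text
time: 16.18
position: [0.4718, 0.2253, 0.2302]
tool_rot: [[-1.0, -0.006, -0.007], [-0.006, 1.0, -0.003], [0.007, -0.003, -1.0]]
force: [-6.2, -2.0, -1.5]
gripper_width: 0.0252
gripper_force: 59.4
```

Call:
{"op": "step_arm", "data": {
  "rows": [
    [0,0,0,-0.002,0,0,1],
    [0,0,0,-0.002,0,0,1],
    [0,0,0,0,0,0,1]
  ]
}}

```text
time: 16.43
position: [0.4769, 0.2255, 0.2304]
tool_rot: [[-1.0, -0.007, -0.005], [-0.007, 1.0, -0.002], [0.005, -0.002, -1.0]]
force: [-4.1, -1.6, -3.3]
gripper_width: 0.0251
gripper_force: 59.1
```

Call:
{"op": "step_arm", "data": {
  "rows": [
    [0,0,0,-0.002,0,0,1],
    [0,0,0,-0.002,0,0,1],
    [0,0,0,0,0,0,1]
  ]
}}

```text
time: 16.68
position: [0.4847, 0.2261, 0.2316]
tool_rot: [[-1.0, -0.006, 0.004], [-0.006, 1.0, -0.0], [-0.004, -0.0, -1.0]]
force: [2.0, -2.1, -3.7]
gripper_width: 0.0253
gripper_force: 59.1
```

Call:
{"op": "step_arm", "data": {
  "rows": [
    [0,0,0,-0.001,-0.0008,0,1],
    [0,0,0,-0.001,0,0,1],
    [0,0,0,0,0,0,1]
  ]
}}

```text
time: 16.93
position: [0.4851, 0.2258, 0.2316]
tool_rot: [[-1.0, -0.006, 0.001], [-0.006, 1.0, 0.001], [-0.001, 0.001, -1.0]]
force: [-1.5, -0.1, -0.7]
gripper_width: 0.0255
gripper_force: 59.4
```

Call:
{"op": "step_arm", "data": {
  "rows": [
    [0,0,0,-0.001,0,0,1],
    [0,0,0,-0.001,0,0,1],
    [0,0,0,0,0,0,1]
  ]
}}

```text
time: 17.18
position: [0.4856, 0.2257, 0.2314]
tool_rot: [[-1.0, -0.006, -0.003], [-0.006, 1.0, 0.0], [0.003, 0.0, -1.0]]
force: [-5.0, -0.5, 2.7]
gripper_width: 0.0253
gripper_force: 59.9
```

Call:
{"op": "step_arm", "data": {
  "rows": [
    [0,0,0,0.001,0,0.002,1],
    [0,0,0,0,0,0.002,1],
    [0,0,0,0,0,0.002,1],
    [0,0,0,0,0,0,1]
  ]
}}

```text
time: 17.52
position: [0.4854, 0.2254, 0.2249]
tool_rot: [[-1.0, -0.006, -0.001], [-0.006, 1.0, -0.0], [0.001, -0.0, -1.0]]
force: [-3.4, -1.8, 3.3]
gripper_width: 0.0257
gripper_force: 60.0
```

Call:
{"op": "step_arm", "data": {
  "rows": [
    [0,0,0,0,0,0.002,1],
    [0,0,0,0,0,0.002,1],
    [0,0,0,0,0,0.002,1],
    [0,0,0,0,0,0,1]
  ]
}}

```text
time: 17.85
position: [0.4854, 0.2254, 0.2188]
tool_rot: [[-1.0, -0.006, -0.001], [-0.006, 1.0, -0.0], [0.001, -0.0, -1.0]]
force: [-5.8, -1.9, 0.8]
gripper_width: 0.0254
gripper_force: 59.9
```

Call:
{"op": "step_arm", "data": {
  "rows": [
    [0,0,0,0,0,0.0015,1],
    [0,0,0,0,0,0.0015,1],
    [0,0,0,0,0,0.0015,1],
    [0,0,0,0,0,0.0015,1],
    [0,0,0,0,0,0,1]
  ]
}}

```text
time: 18.27
position: [0.4853, 0.2254, 0.213]
tool_rot: [[-1.0, -0.006, -0.001], [-0.006, 1.0, -0.0], [0.001, -0.0, -1.0]]
force: [-4.9, -0.9, 1.8]
gripper_width: 0.025
gripper_force: 59.9
```

Call:
{"op": "step_arm", "data": {
  "rows": [
    [0,0,0,0,0,0.001,1],
    [0,0,0,0,0,0.001,1],
    [0,0,0,0,0,0.001,1],
    [0,0,0,0,0,0,1]
  ]
}}

```text
time: 18.6
position: [0.4854, 0.2254, 0.2101]
tool_rot: [[-1.0, -0.006, -0.001], [-0.006, 1.0, -0.0], [0.001, -0.0, -1.0]]
force: [-4.9, -1.4, 3.0]
gripper_width: 0.0254
gripper_force: 59.9
```

Collar about 188 mm, and only jaw drag (~2–3 N) so far. I continue in millimetre steps.

Call:
{"op": "step_arm", "data": {
  "rows": [
    [0,0,0,0,0,0.001,1],
    [0,0,0,0,0,0.001,1],
    [0,0,0,0,0,0,1]
  ]
}}

```text
time: 18.85
position: [0.4854, 0.2254, 0.2082]
tool_rot: [[-1.0, -0.006, -0.001], [-0.006, 1.0, -0.0], [0.001, -0.0, -1.0]]
force: [-5.7, -2.2, 3.0]
gripper_width: 0.0255
gripper_force: 59.9
```

Call:
{"op": "step_arm", "data": {
  "rows": [
    [0,0,0,0,0,0.001,1],
    [0,0,0,0,0,0.001,1],
    [0,0,0,0,0,0,1]
  ]
}}

```text
time: 19.1
position: [0.4854, 0.2254, 0.2062]
tool_rot: [[-1.0, -0.006, -0.001], [-0.006, 1.0, -0.0], [0.001, -0.0, -1.0]]
force: [-5.3, -1.4, 2.5]
gripper_width: 0.0256
gripper_force: 59.9
```

Call:
{"op": "step_arm", "data": {
  "rows": [
    [0,0,0,0,0,0.001,1],
    [0,0,0,0,0,0.001,1],
    [0,0,0,0,0,0,1]
  ]
}}

```text
time: 19.35
position: [0.4854, 0.2254, 0.2041]
tool_rot: [[-1.0, -0.006, -0.001], [-0.006, 1.0, -0.0], [0.001, -0.0, -1.0]]
force: [-5.3, -2.2, 3.3]
gripper_width: 0.0254
gripper_force: 59.9
```

Call:
{"op": "step_arm", "data": {
  "rows": [
    [0,0,0,0,0,0.001,1],
    [0,0,0,0,0,0,1],
    [0,0,0,0,0,0,1]
  ]
}}

```text
time: 19.6
position: [0.4854, 0.2254, 0.2031]
tool_rot: [[-1.0, -0.006, -0.001], [-0.006, 1.0, -0.0], [0.001, -0.0, -1.0]]
force: [-5.2, -1.1, 2.6]
gripper_width: 0.025
gripper_force: 59.9
```

Collar 181.5 mm, still drag only.

Call:
{"op": "step_arm", "data": {
  "rows": [
    [0,0,0,0,0,0.001,1],
    [0,0,0,0,0,0.001,1],
    [0,0,0,0,0,0,1]
  ]
}}

```text
time: 19.85
position: [0.4854, 0.2255, 0.2017]
tool_rot: [[-1.0, -0.006, -0.001], [-0.006, 1.0, -0.0], [0.001, -0.0, -1.0]]
force: [-5.8, -2.6, 6.1]
gripper_width: 0.0251
gripper_force: 60.5
```

Call:
{"op": "step_arm", "data": {
  "rows": [
    [0,0,0,0,0,0.001,1],
    [0,0,0,0,0,0,1],
    [0,0,0,0,0,0,1]
  ]
}}

```text
time: 20.1
position: [0.4854, 0.2255, 0.2012]
tool_rot: [[-1.0, -0.006, -0.0], [-0.006, 1.0, 0.0], [0.0, 0.0, -1.0]]
force: [-6.6, -1.1, 8.1]
gripper_width: 0.0256
gripper_force: 60.7
```

Call:
{"op": "step_arm", "data": {
  "rows": [
    [0,0,0,0,0,0.001,1],
    [0,0,0,0,0,0,1],
    [0,0,0,0,0,0,1]
  ]
}}

```text
time: 20.35
position: [0.4854, 0.2255, 0.2007]
tool_rot: [[-1.0, -0.006, -0.0], [-0.006, 1.0, 0.0], [0.0, 0.0, -1.0]]
force: [-7.1, -1.9, 10.8]
gripper_width: 0.0255
gripper_force: 61.1
```

Call:
{"op": "step_arm", "data": {
  "rows": [
    [0,0,0,0.001,0,0,1],
    [0,0,0,0,0,0,1],
    [0,0,0,0,0,0,1]
  ]
}}

```text
time: 20.6
position: [0.4853, 0.2255, 0.2007]
tool_rot: [[-1.0, -0.006, 0.002], [-0.006, 1.0, 0.0], [-0.002, 0.0, -1.0]]
force: [-5.0, -2.4, 8.9]
gripper_width: 0.0257
gripper_force: 60.8
```

Run:
```python
from h import *
s=readout.sense(); print(s["position"],s["force"],s["wrist_torque"])
```

```text
[0.48531344 0.22551521 0.20069716] [-5.02362129 -2.44828471  8.94099667] [-0.52964317  1.04380767 -0.0381928 ]
```

Call:
{"op": "step_arm", "data": {
  "rows": [
    [0,0,0,0.001,-0.001,0,1],
    [0,0,0,0,0,0,1],
    [0,0,0,0,0,0,0.2],
    [0,0,0,0,0,0,-0.3],
    [0,0,0,0,0,0,-0.3]
  ]
}}

```text
time: 21.02
position: [0.4848, 0.2248, 0.1992]
tool_rot: [[-1.0, -0.006, 0.002], [-0.006, 1.0, 0.001], [-0.002, 0.001, -1.0]]
force: [0.6, 0.4, 1.1]
gripper_width: 0.0551
gripper_force: 0.0
```

Call:
{"op": "step_arm", "data": {
  "rows": [
    [0,0,0,0,0,0,-0.3],
    [0,0,0,0,0,0,-0.3],
    [0,0,0,0,0,0,-0.3]
  ]
}}

```text
time: 21.27
position: [0.4841, 0.2245, 0.1991]
tool_rot: [[-1.0, -0.006, 0.0], [-0.006, 1.0, -0.0], [-0.0, -0.0, -1.0]]
force: [0.2, -1.0, 1.8]
gripper_width: 0.0555
gripper_force: 0.0
```

Run:
```python
from h import *
s=readout.sense(); print(s["position"],s["force"],s["wrist_torque"],s["gripper_width"])
t=viewer.snapshot("side")[:,:,::-1]; cv2.imwrite("pics/c7.png",crop(t,195,110,120,120,5))
```

```text
[0.484058   0.22450819 0.19912724] [ 0.19210611 -1.03706797  1.77600355] [0.06213957 0.00882424 0.00770566] 0.05545444985022241
```

View pics/c7.png

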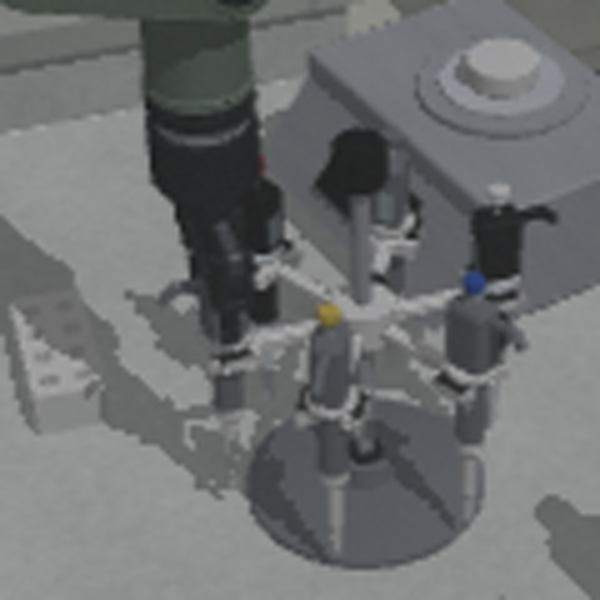

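The pipette stands in the cradle, collar at about crop (230,360), fingers open. I rise straight up.

Call:
{"op": "step_arm", "data": {
  "rows": [
    [0,0,0,0,0,-0.004,-0.3],
    [0,0,0,0,0,-0.008,-0.3],
    [0,0,0,0,0,-0.012,-0.3],
    [0,0,0,0,0,-0.015,-0.3],
    [0,0,0,0,0,-0.02,-0.3]
  ]
}}

```text
time: 21.73
position: [0.4834, 0.2243, 0.2587]
tool_rot: [[-1.0, -0.006, -0.001], [-0.006, 1.0, -0.001], [0.001, -0.001, -1.0]]
force: [0.3, 0.1, -0.2]
gripper_width: 0.0556
gripper_force: 0.0
```

Call:
{"op": "step_arm", "data": {
  "rows": [
    [0,0,0,0,0,-0.025,-0.3],
    [0,0,0,0,0,-0.03,-0.3],
    [0,0,0,0,0,-0.03,-0.3],
    [0,0,0,0,0,-0.03,-0.3],
    [0,0,0,0.03,0,0,-0.3]
  ]
}}

```text
time: 22.15
position: [0.4592, 0.2255, 0.3796]
tool_rot: [[-1.0, -0.004, 0.014], [-0.004, 1.0, 0.005], [-0.014, 0.005, -1.0]]
force: [0.1, 0.6, 0.9]
gripper_width: 0.0557
gripper_force: 0.0
```

Call:
{"op": "step_arm", "data": {
  "rows": [
    [0,0,0,0.035,0,0,-0.3],
    [0,0,0,0.035,0,0,-0.3],
    [0,0,0,0.03,0,0,-0.3],
    [0,0,0,0,0,0,-0.3],
    [0,0,0,0,0,0,-0.3]
  ]
}}

```text
time: 22.57
position: [0.353, 0.2237, 0.3748]
tool_rot: [[-1.0, -0.008, 0.003], [-0.008, 1.0, 0.001], [-0.003, 0.001, -1.0]]
force: [0.2, 0.3, 0.5]
gripper_width: 0.0555
gripper_force: 0.0
```

Run:
```python
from h import *
t=viewer.snapshot("side")[:,:,::-1]; cv2.imwrite("pics/s8.png",t)
u=viewer.snapshot("top")[:,:,::-1]; cv2.imwrite("pics/t8.png",u)
cv2.imwrite("pics/c8.png",np.hstack([crop(t,215,130,100,110,4),crop(u,150,145,100,110,4)]))
print(readout.sense()["position"])
```

```text
[0.35446955 0.22380537 0.37392319]
```

View pics/c8.png

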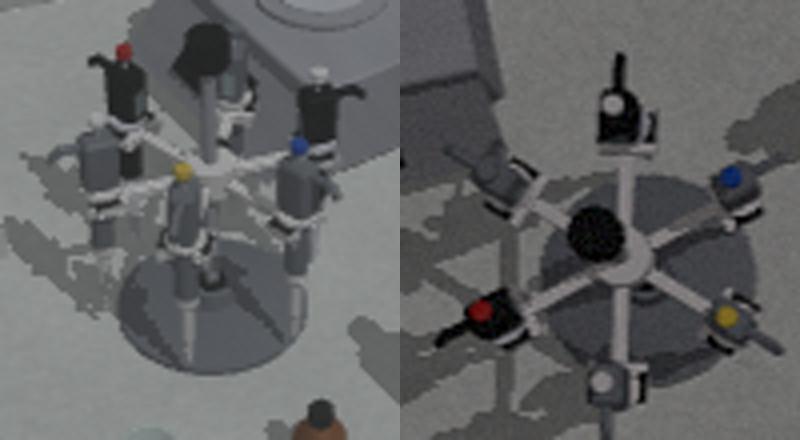

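The pipette stands upright in the front cradle (white button: side crop (98,122), top crop (601,381)), level with the others. I check its height against a neighbour and the turn, then hand in.

Run:
```python
from h import *
S=lambda u,v:(215+u/4,130+v/4);T=lambda u,v:(150+(u-400)/4,145+v/4)
print(tri(S(98,122),T(601,381)),tri(S(183,171),T(727,316)),tri(S(123,51),T(480,310)))
b=plane("top",*T(731,177),.265);y=plane("top",*T(727,316),.265);d=b-y;print(np.degrees(np.arctan2(d[1],d[0])))
```

```text
(array([0.49171161, 0.22365453, 0.25653678]), np.float64(0.005495944723500085)) (array([0.5413709 , 0.13182107, 0.25975457]), np.float64(0.004428425437312501)) (array([0.5415807 , 0.31480549, 0.2587327 ]), np.float64(0.004078573500779554))
0.1374079895580692
```

```bash
python3 -c "
from station import robot
print(robot.hand_in())"
```

```text
the job is handed in; nothing more can be done
None
```

The pipette is in the empty cradle, which faces the robot side to within about half a degree; I felt it seat on the pads, let go, backed the arm clear and handed the job in at about 23 s with no verdict shown.

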